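# Seat the caps on a rack of sample tubes with the hand press

### The job

Take the flat hand press from its green mat, set it squarely on the eight loosely capped sample tubes and press straight down until the sprung deck under the rack sits level on its stops; hold it there for about a second so that every cap is fully home. Then put the press back standing flat on the middle of its mat, and leave the jar, the spray bottle and the marker where they are.

Things in the scene. Friction and masses are not known exactly. Their poses are not given: they have to be found in the camera images.
- capper: Fixed capping stand: grey base 166 x 110 x 10 mm, four posts with springs under an aluminium deck (154 x 98 x 8 mm) that carries a black rack of eight glass tubes, two rows of four, 24 mm apart. Origin: underside centre, on the bench; x along the rows of four, z up; same after a half turn. Deck up: rims at 90 mm, tops of seated caps at 94, of loose caps up to 99 mm above the bench.
- deck_mid (a point): Centre of the deck's top face (32 mm above the bench with the deck up, 24 mm on its stops); its z axis is the deck's normal, vertical when level. The deck rocks up to 0.06 rad on its springs if it is pressed off centre or with a tilted tool.
- caps_mid (a point): Centre of the group of eight caps (together 89 x 41 mm), in the plane of the tops of fully seated caps: 94 mm above the bench with the deck up, 86 mm with it on its stops. Axes as the stand's; moves with the deck. The press comes down centred over this point.
- deck (a joint): How far the sprung deck has been pushed down, m: 0 up, 0.008 on its stops. It starts to sink at about 5 N and reaches the stops at about 14 N (weight of the hand press included), where the force rises sharply. It springs back up when let go.
- press: Hand press (flat tamper): aluminium foot 110 x 60 x 10 mm with a black block handle on it, 66 mm long, 24 mm wide, 44 mm high; about 0.3 kg. Origin: centre of the foot's underside; x along foot and handle, y across (the 24 mm to grasp), z up; same after a half turn. Starts standing on its green mat.
- press_grip (a point): Centre of the hand press's handle, where to grasp it: 34 mm above the underside of the foot, 20 mm below the handle's top. Axes as press.
- press_foot (a point): Centre of the flat underside of the hand press's foot. Axes as press.
- rest_mid (a point): Centre of the top of the hand press's green mat (170 x 120 x 3 mm, fixed on the bench; top 3 mm above the bench); x along its long side.
- strip_jar: Bystander: white test-strip jar with black cap, 47 mm diameter, 111 mm high, standing loose. Origin: centre of its underside.
- spray: Bystander: small clear spray bottle with white top, 38 mm diameter, 108 mm high, standing loose. Origin: centre of its underside.
- marker: Bystander: black marker with red cap lying loose on the bench, 126 x 13 x 12 mm, along its x. Origin: centre of its underside.
- cap0 (a joint): Red push cap (17 mm diameter, flange 4 mm thick) on the tube at x, y = -36, -12 mm from the rack's centre: how far it is pushed in, m; 0 stands 5 mm proud of the rim, 0.005 is fully home (friction about 1.2 N). Stays where it is pushed.
- cap1 (a joint): Red push cap (17 mm diameter, flange 4 mm thick) on the tube at x, y = -36, +12 mm from the rack's centre: how far it is pushed in, m; 0 stands 5 mm proud of the rim, 0.005 is fully home (friction about 1.2 N). Stays where it is pushed.
- cap2 (a joint): Red push cap (17 mm diameter, flange 4 mm thick) on the tube at x, y = -12, -12 mm from the rack's centre: how far it is pushed in, m; 0 stands 5 mm proud of the rim, 0.005 is fully home (friction about 1.2 N). Stays where it is pushed.
- cap3 (a joint): Red push cap (17 mm diameter, flange 4 mm thick) on the tube at x, y = -12, +12 mm from the rack's centre: how far it is pushed in, m; 0 stands 5 mm proud of the rim, 0.005 is fully home (friction about 1.2 N). Stays where it is pushed.
- cap4 (a joint): Red push cap (17 mm diameter, flange 4 mm thick) on the tube at x, y = +12, -12 mm from the rack's centre: how far it is pushed in, m; 0 stands 5 mm proud of the rim, 0.005 is fully home (friction about 1.2 N). Stays where it is pushed.
- cap5 (a joint): Red push cap (17 mm diameter, flange 4 mm thick) on the tube at x, y = +12, +12 mm from the rack's centre: how far it is pushed in, m; 0 stands 5 mm proud of the rim, 0.005 is fully home (friction about 1.2 N). Stays where it is pushed.
- cap6 (a joint): Red push cap (17 mm diameter, flange 4 mm thick) on the tube at x, y = +36, -12 mm from the rack's centre: how far it is pushed in, m; 0 stands 5 mm proud of the rim, 0.005 is fully home (friction about 1.2 N). Stays where it is pushed.
- cap7 (a joint): Red push cap (17 mm diameter, flange 4 mm thick) on the tube at x, y = +36, +12 mm from the rack's centre: how far it is pushed in, m; 0 stands 5 mm proud of the rim, 0.005 is fully home (friction about 1.2 N). Stays where it is pushed.
There are look-alikes about, which are no part of the job. Of the things shaped like the press, the aluminium one is meant. Of the things shaped like the part that bears rest_mid, the green one is meant.

How it is judged:
On the way, in this order (a step that is already met when the one before it is completed fails the run):
1. the hand press, set on the caps, holds the sprung deck down on its stops and level (value of joint deck above 0.007 m and angle between deck_mid's own z axis and vertical below 0.03 rad and contact force between press and capper above 5 N), for 0.5 s.
2. all eight caps fully home and the hand press back on its mat (value of joint each of cap0, cap1, cap2, cap3, cap4, cap5, cap6, cap7 above 0.0042 m and horizontal distance between press_foot and rest_mid below 0.03 m and z of press_foot in the frame of rest_mid below 0.004 m), for 0.2 s.
At the end, for the whole second after the job is handed in: All eight caps fully home (each less than 0.8 mm proud), the deck risen again (within 1.5 mm of the top) and level within 0.03 rad, and the hand press standing flat and at rest on its green mat, the centre of its foot within 30 mm of the mat's centre (all of step 2 and value of joint deck below 0.0015 m and angle between press's own z axis and vertical below 0.05 rad and angle between deck_mid's own z axis and vertical below 0.03 rad and linear speed of press below 0.02 m/s); the robot touches nothing.
It fails at once if the strip jar is knocked or moved by more than 25 mm (distance of strip_jar from where it was at the start of the episode above 0.025 m).
It fails at once if the spray bottle is knocked or moved by more than 25 mm (distance of spray from where it was at the start of the episode above 0.025 m).
It fails at once if the marker is knocked or moved by more than 25 mm (distance of marker from where it was at the start of the episode above 0.025 m).
It also fails if it takes over 58 s, if anything falls off the work surface, if the arm or the gripper's body presses on something with over 40 N, if the wrist force passes 120 N, or if a joint passes its speed limit or range.

### The arm

A 6-joint arm with a two-finger parallel gripper is mounted at the origin on the work surface. World frame = base frame: x ahead of the robot, y to its left, z up, the work surface at z = 0. Lengths are in m, angles in rad, forces in N, time in s.
With the tool pointing down it reaches from about 0.35 to 1 m from the base axis. Payload 7.1 kg.
Tool frame: the origin (TCP) lies between the finger pads; the fingertips stand 22 mm ahead of it and the grasp point (between the pads) lies 3 mm ahead of it; x points along the fingers, y is the direction in which the jaws open and shut, and the axes are right-handed (so a half turn about x gives the same grasp; the last joint's range is limited). The gripper opens to 85 mm and grips with 20 to 120 N. Pads are 22 mm wide; open, the fingers measure 114 mm over their backs; the gripper's body (76 mm by 85 mm) begins 54 mm behind the grasp point. The pads swing forward as they close: fully open they stand 13 mm farther back than shut.
Start: joints at [1.255, 0.423, 1.63, -0, 1.089, -0.019], TCP at [0.183, 0.598, 0.253] pointing down, gripper open.
Joint ranges: [-3, 3], [-0.9, 2.11], [0.09, 2.58], [-1.31, 4.45], [0.11, 2.69], [-2.54, 2.54]. Speed limits (rad/s): [2.39, 2.39, 3.01, 3.14, 3.14, 3.14].

### API

Orientations are given as a rotation vector (axis times angle).
In Python, from rig import manip gives the robot as it stands. The module is installed in compiled form; this text tells all that it offers. Calls block until the motion is done:
- manip.move_to(position, orientation): joint-space move of the TCP to a pose.
- manip.servo_line(position, orientation=None, rate=0.15): straight line of the TCP; orientation=None keeps the orientation; rate is the mean speed in m/s.
- manip.set_joints(angles): joint-space move.
- manip.command_gripper(opening, f_grip=None): finger opening in m; f_grip is the grip in N (None keeps the last); returns when the fingers have stopped.
- manip.hold(seconds).
- manip.solve_ik(position, orientation): joint angles nearest the present ones, or None.
- manip.camera(name): name is "scene" or "top" or "wrist"; returns a dict with "image" (420x560x3 uint8, red, green, blue), "fx", "fy", "cx", "cy" (pixels), "k1" (the pictures are not rectified: a ray, as slopes to the right and down, at radius r is drawn at 1 + k1 r^2 times it, then the intrinsics apply), "cam_to_world" (4x4, takes a point from camera to world coordinates); the wrist camera has in their place "mount" (4x4, takes a point from camera to tool coordinates, whose origin is the TCP and whose axes are the tool frame's). Camera axes: x right, y down, z forward; pixel columns grow to the right and rows downward; lengths in m; the calibration is good to about 2 mm. A picture is of the moment at which its call begins: read the wrist's pose just before it. There is no depth.
A pose or a line that the arm cannot do raises manip.IKError and nothing moves.
- manip.sign_off(): hands the job in, once; it reports no verdict.
Readings, each from a call of its own:
- manip.get_time(): time.
- manip.get_joint_positions(): joint angles.
- manip.get_joint_vel(): joint speeds.
- manip.get_tau(): joint torques, N m.
- manip.get_position(): TCP position.
- manip.get_ee_rot(): TCP orientation.
- manip.get_contact_force(): force on the tool from outside, world axes, zero at the start.
- manip.get_torque(): the same for the moment, N m.
- manip.get_width(): finger opening in m.
Only numpy, scipy, OpenCV 4.12 (cv2) and the standard library are available. Lean on these libraries where they do the work, as an engineer would, in place of code of your own. Each camera call takes 0.05 s, during which the arm holds its last target.

## Working session

There is one attempt and no reset: what is moved stays moved. The work goes in short steps, each a Python script; the robot and the scene stay as the last script left them, time stands still between calls to the robot, and variables do not carry over. Pictures are saved under pics/ and viewed, and the job is handed in when it is done.

```bash
mkdir -p pics; python3 - <<'E'
from rig import manip
import cv2
for n in ("scene","top","wrist"):
    c=manip.camera(n); cv2.imwrite(f"pics/{n}0.png",c["image"][:,:,::-1])
    print(n,c["fx"],c["fy"],c["cx"],c["cy"],c["k1"],c.get("cam_to_world",c.get("mount")))
print(manip.get_time(),manip.get_position(),manip.get_ee_rot(),manip.get_width())
E
```

```text
scene 513.322333557868 513.322333557868 277.0001561956997 200.66092617738147 -0.08297642252820417 [[-0.53088782  0.67379823 -0.5139592   1.15829381]
 [ 0.84743382  0.41942146 -0.32548665  0.4255593 ]
 [-0.00374681 -0.60834331 -0.79366515  0.98382262]
 [ 0.          0.          0.          1.        ]]
top 410.31918185571055 410.31918185571055 282.4505480665391 213.79852193009623 0.010351458285013895 [[-0.02153477 -0.98210612  0.18709306  0.41168653]
 [-0.99927267  0.02703449  0.02689373  0.0346664 ]
 [-0.03147046 -0.18637783 -0.98197399  0.9007133 ]
 [ 0.          0.          0.          1.        ]]
wrist 370.88537144262904 370.88537144262904 278.2888279029082 212.4947146035566 0.00812547074007036 [[-3.28464335e-04 -2.64116605e-01  9.64490700e-01 -1.20716393e-01]
 [ 9.99999444e-01  8.79501908e-04  5.81400329e-04 -9.27058641e-04]
 [-1.00182889e-03  9.64490355e-01  2.64116169e-01 -6.74139904e-02]
 [ 0.00000000e+00  0.00000000e+00  0.00000000e+00  1.00000000e+00]]
0.15 [0.18265476 0.59730115 0.2527038 ] [ 0.23202651  1.55839487 -0.23393423] 0.0854252111691992
```

View pics/scene0.png

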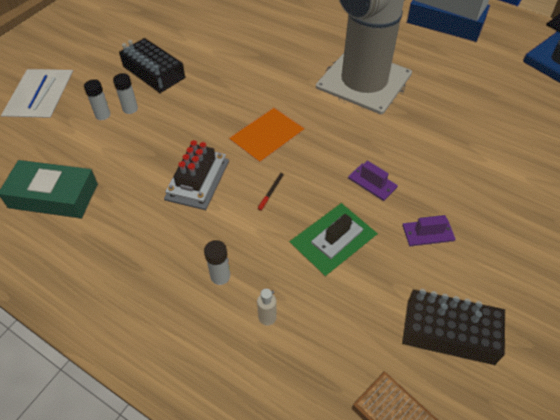

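View pics/top0.png

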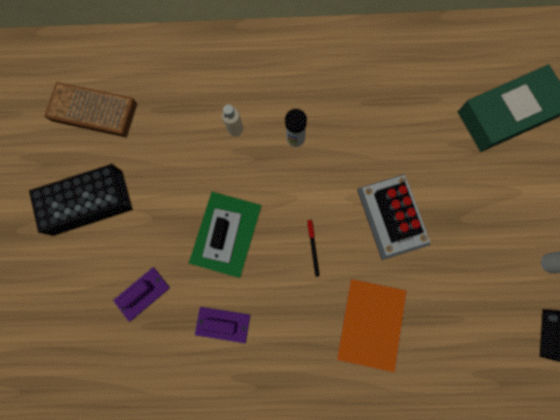

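View pics/wrist0.png

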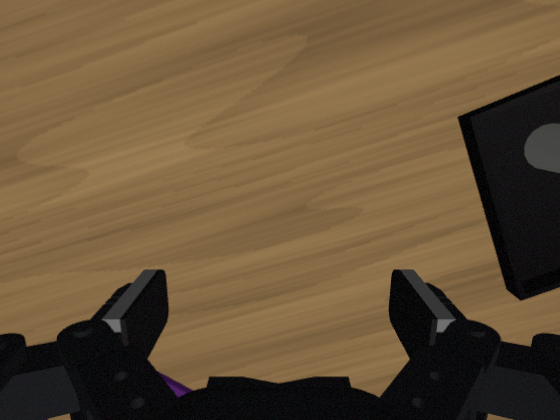

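Candidates in the top view:
- **Press:** the aluminium one is at (221,235), on the green mat. Purple look-alikes are at (142,294) and (222,325).
- **Mat:** the green one is at (225,235). The orange look-alike is at (372,325), and the dark green box at (515,108) is not a mat.
- **Other items:** stand (395,217), jar (296,125), spray bottle (231,120), marker (313,247).

I choose the aluminium press on the green mat and will check it in a crop.

```bash
cat > h.py <<'E'
import numpy as np, cv2
from rig import manip
from scipy.spatial.transform import Rotation as R
def rays(c,px,T=None):
    px=np.atleast_2d(np.asarray(px,float))
    d=(px-[c["cx"],c["cy"]])/[c["fx"],c["fy"]]
    u=d.copy()
    for _ in range(20): u=d/(1+c["k1"]*(u**2).sum(1,keepdims=True))
    T=c["cam_to_world"] if T is None else T
    v=np.c_[u,np.ones(len(u))]@T[:3,:3].T
    return T[:3,3],v
def plane(c,px,z,T=None):
    o,v=rays(c,px,T); return o+v*((z-o[2])/v[:,2])[:,None]
def proj(c,P,T=None):
    T=c["cam_to_world"] if T is None else T
    q=(np.atleast_2d(P)-T[:3,3])@T[:3,:3]; u=q[:,:2]/q[:,2:]
    u=u*(1+c["k1"]*(u**2).sum(1,keepdims=True))
    return u*[c["fx"],c["fy"]]+[c["cx"],c["cy"]]
def hsv(c): return cv2.cvtColor(c["image"],cv2.COLOR_RGB2HSV)
def wristcam():
    p=np.array(manip.get_position());r=np.array(manip.get_ee_rot())
    c=manip.camera("wrist"); T=np.eye(4);T[:3,:3]=R.from_rotvec(r).as_matrix();T[:3,3]=p
    c["cam_to_world"]=T@c["mount"]; return c
def blobs(m,amin):
    n,l,s,ce=cv2.connectedComponentsWithStats(m.astype(np.uint8))
    return [(s[i,4],ce[i],l==i) for i in range(1,n) if s[i,4]>=amin]
def rect(c,mask,z):
    cs,_=cv2.findContours(mask.astype(np.uint8),cv2.RETR_EXTERNAL,cv2.CHAIN_APPROX_NONE)
    k=max(cs,key=cv2.contourArea)[:,0,:]
    P=plane(c,k,z)[:,:2]
    (ce,sz,_)=r=cv2.minAreaRect((P*1000).astype(np.float32))
    b=cv2.boxPoints(r); e=b[1]-b[0]; f=b[2]-b[1]
    L=e if np.hypot(*e)>np.hypot(*f) else f
    return np.array(ce)/1000,sz,np.arctan2(L[1],L[0])%np.pi
def down(yaw):  # tool x down, tool y at world angle yaw
    x=np.array([0,0,-1.]);y=np.array([np.cos(yaw),np.sin(yaw),0]);z=np.cross(x,y)
    return R.from_matrix(np.c_[x,y,z]).as_rotvec()
E
python3 - <<'E'
from h import *
for n in ("top","scene"):
    c=manip.camera(n);H=hsv(c);h,s,v=[H[:,:,i] for i in range(3)]
    g=(h>48)&(h<80)&(s>150)&(v>70)
    for a,ce,m in blobs(g,800): print(n,"green",a,ce,rect(c,m,.003))
    r=((h<6)|(h>174))&(s>170)&(v>60)
    P=[]
    for a,ce,m in blobs(r,15): print(n,"red",a,ce,plane(c,ce,.097)[0])
    b=blobs(g,800);G=max(b,key=lambda t:t[0])[2].astype(np.uint8)
    cs,_=cv2.findContours(G,cv2.RETR_EXTERNAL,cv2.CHAIN_APPROX_NONE)
    F=np.zeros_like(G);cv2.drawContours(F,cs,-1,1,-1)
    foot=(s<60)&(v>90)&(F>0)
    for a,ce,m in blobs(foot,80): print(n,"foot",a,ce,rect(c,m,.013))
    hd=(v<60)&(F>0)
    for a,ce,m in blobs(hd,80): print(n,"handle",a,ce,rect(c,m,.057))
    st=(s<60)&(v>90)
    for a,ce,m in blobs(st,800): print(n,"stand",a,ce,rect(c,m,.01))
    y,x=(235,221) if n=="top" else (240,335)
    cr=c["image"][y-60:y+60,x-80:x+80,::-1]
    cv2.imwrite(f"pics/crop_{n}.png",cv2.resize(cr,None,fx=4,fy=4,interpolation=2))
    y,x=(217,395) if n=="top" else (175,195)
    cr=c["image"][y-60:y+60,x-80:x+80,::-1]
    cv2.imwrite(f"pics/crops_{n}.png",cv2.resize(cr,None,fx=4,fy=4,interpolation=2))
E
```

```text
top green 2144 [227.65998134 233.70942164] (array([0.54156293, 0.18742967]), (114.03289794921875, 163.09469604492188), np.float32(2.8454144))
top red 56 [402.55357143 189.19642857] [ 0.60820569 -0.18426035  0.097     ]
top red 65 [391.49230769 192.66153846] [ 0.60175134 -0.16189229  0.097     ]
top red 62 [406.67741935 200.5483871 ] [ 0.5847992  -0.19061067  0.097     ]
top red 67 [395.50746269 203.85074627] [ 0.57873004 -0.16817435  0.097     ]
top red 60 [410.93333333 211.86666667] [ 0.56171317 -0.19714906  0.097     ]
top red 66 [399.57575758 215.27272727] [ 0.5554911  -0.17445284  0.097     ]
top red 63 [415.17460317 223.34920635] [ 0.53855768 -0.20355549  0.097     ]
top red 78 [310.46153846 228.96153846] [0.53279581 0.00196691 0.097     ]
top red 69 [403.94202899 226.7826087 ] [ 0.53232178 -0.18122238  0.097     ]
top foot 897 [222.28428094 236.32329989] (array([0.53761334, 0.19405725]), (60.781063079833984, 111.16150665283203), np.float32(2.9026463))
top handle 398 [219.30904523 233.28643216] (array([0.53524438, 0.18990909]), (27.756540298461914, 64.66497802734375), np.float32
[... 521 characters left out ...]
02.4  144.24] [ 0.53433112 -0.17929539  0.097     ]
scene red 25 [189.56 149.2 ] [ 0.5633119  -0.19547167  0.097     ]
scene red 28 [198.75       151.28571429] [ 0.55719359 -0.17273175  0.097     ]
scene red 29 [185.5862069  156.55172414] [ 0.58684299 -0.18883124  0.097     ]
scene red 30 [194.86666667 158.16666667] [ 0.57941518 -0.16711024  0.097     ]
scene red 30 [181.56666667 163.8       ] [ 0.60963297 -0.1826483   0.097     ]
scene red 32 [191.      165.71875] [ 0.60276803 -0.16031177  0.097     ]
scene red 55 [262.96363636 202.45454545] [0.60427301 0.0385982  0.097     ]Traceback (most recent call last):
  File "<stdin>", line 9, in <module>
ValueError: max() iterable argument is empty
```

View pics/crop_top.png

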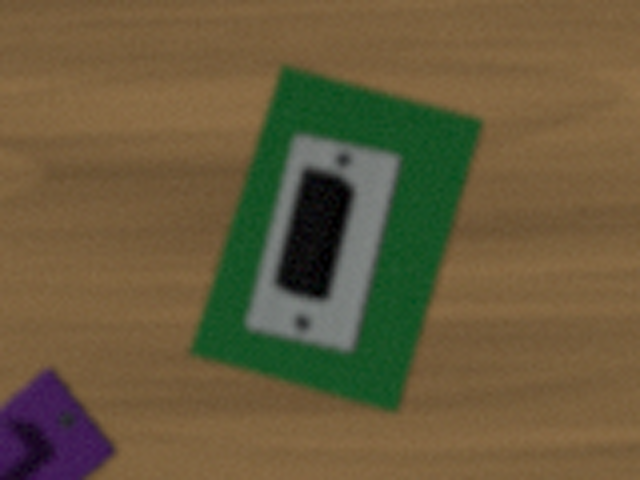

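```bash
python3 - <<'E'
from h import *
for yaw in (1.333,1.333-np.pi,1.846,1.846-np.pi):
    for p in ([.5378,.194,.2],[.5378,.194,.04],[.571,-.182,.2]):
        print(round(yaw,2),p,np.round(manip.solve_ik(p,down(yaw)),2) if manip.solve_ik(p,down(yaw)) is not None else None)
E
```

```text
1.33 [0.5378, 0.194, 0.2] [ 0.33  0.41  1.79 -0.    0.94 -1.01]
1.33 [0.5378, 0.194, 0.04] [ 0.33  0.66  1.84 -0.    0.63 -1.01]
1.33 [0.571, -0.182, 0.2] [-0.33  0.45  1.73 -0.    0.96 -1.66]
-1.81 [0.5378, 0.194, 0.2] [ 0.33  0.41  1.79 -0.    0.94  2.13]
-1.81 [0.5378, 0.194, 0.04] [ 0.33  0.66  1.84 -0.    0.63  2.13]
-1.81 [0.571, -0.182, 0.2] [-0.33  0.45  1.73 -0.    0.96  1.48]
1.85 [0.5378, 0.194, 0.2] [ 0.33  0.41  1.79  0.    0.94 -1.52]
1.85 [0.5378, 0.194, 0.04] [ 0.33  0.66  1.84 -0.    0.63 -1.52]
1.85 [0.571, -0.182, 0.2] [-0.33  0.45  1.73 -0.    0.96 -2.17]
-1.3 [0.5378, 0.194, 0.2] [0.33 0.41 1.79 0.   0.94 1.62]
-1.3 [0.5378, 0.194, 0.04] [0.33 0.66 1.84 0.   0.63 1.62]
-1.3 [0.571, -0.182, 0.2] [-0.33  0.45  1.73  0.    0.96  0.97]
```

The crop confirms it: a silver foot with a black handle, on the green mat. Next is a close wrist-camera measurement.

```bash
python3 - <<'E'
from h import *
y=1.333; z=np.array([np.sin(y),-np.cos(y)])
p=np.array([.5378,.194])-.07*z
manip.move_to([p[0],p[1],.22],down(y))
c=wristcam();cv2.imwrite("pics/w1.png",c["image"][:,:,::-1])
H=hsv(c);h,s,v=[H[:,:,i] for i in range(3)]
g=(h>48)&(h<80)&(s>150)&(v>50)
b=max(blobs(g,800),key=lambda t:t[0]);print(rect(c,b[2],.003))
foot=(s<70)&(v>80)
for a,ce,m in blobs(foot,800): print("foot",a,ce,rect(c,m,.013))
dk=(v<60)
for a,ce,m in blobs(dk,800): print("dark",a,ce,rect(c,m,.057))
print(manip.get_time(),manip.get_contact_force())
E
```

```text
(array([0.53980005, 0.18674014]), (118.33780670166016, 168.8318634033203), np.float32(2.8461795))
foot 4467 [276.8759794  249.47481531] (array([0.53468274, 0.19334274]), (59.93165969848633, 109.86782836914062), np.float32(2.9021344))
dark 1384 [442.47687861  77.21748555] (array([0.40554871, 0.35004221]), (27.548572540283203, 69.19140625), np.float32(2.5344737))
dark 1213 [ 59.31162407 252.27535037] (array([0.47213779, 0.02696817]), (73.00716400146484, 11.943509101867676), np.float32(0.10355072))
dark 2317 [276.30858869 270.53085887] (array([0.52895966, 0.1948251 ]), (22.50712013244629, 76.5180435180664), np.float32(2.8947878))
dark 45546 [304.3038247  364.34745093] (array([0.5876153 , 0.18292963]), (519.1419067382812, 179.6321258544922), np.float32(1.3412006))
2.0583 [0.12394128 0.54628178 1.2035373 ]
```

View pics/w1.png

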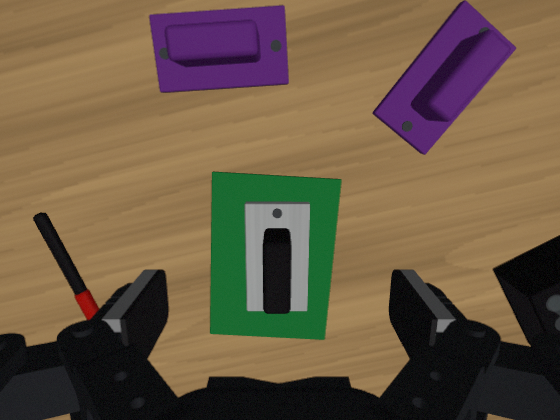

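```bash
python3 - <<'E'
from h import *
y=2.9025-np.pi/2; o=down(y)
manip.move_to([.5362,.1938,.12],o)
manip.servo_line([.5362,.1938,.041],o,rate=.1)
print(manip.get_contact_force(),manip.get_position())
manip.command_gripper(0.0,f_grip=90)
print(manip.get_width(),manip.get_contact_force())
manip.servo_line([.5362,.1938,.20],o,rate=.12)
print(manip.get_width(),manip.get_contact_force(),manip.get_torque(),manip.get_time())
c=wristcam();cv2.imwrite("pics/w2.png",c["image"][:,:,::-1])
c=manip.camera("top");cv2.imwrite("pics/t2.png",c["image"][:,:,::-1])
E
```

```text
[ 0.15436043 -0.02062757 -0.38898009] [0.53661265 0.19397177 0.04148355]
0.02279964161813401 [-0.16513426 -1.21998787  5.58645789]
0.02311785864570123 [-0.97933933 -0.85616392 -2.82725231] [-0.01476725 -0.0115837  -0.0015977 ] 5.6167
```

View pics/w2.png

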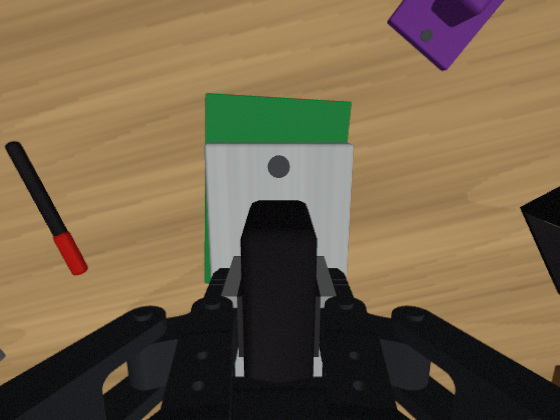

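```bash
python3 - <<'E'
from h import *
y=2.9025-np.pi/2
c=wristcam();H=hsv(c);h,s,v=[H[:,:,i] for i in range(3)]
p=np.array(manip.get_position());Rm=R.from_rotvec(manip.get_ee_rot()).as_matrix()
P=plane(c,[[206,144],[352.5,144],[279,144],[279,167]],p[2]-.0285)
print(p,np.round((P-p)@Rm,4)); print(Rm.round(3))
# go behind the stand and view caps
y2=0.275+np.pi-np.pi/2; o=down(y2)
q=np.array([.571,-.182])+.0*np.array([np.sin(y2),-np.cos(y2)])
q=q-.11*np.array([np.sin(y2),-np.cos(y2)])*-1   # toward +z so caps appear up in image
manip.move_to([q[0],q[1],.24],o)
c=wristcam();cv2.imwrite("pics/w3.png",c["image"][:,:,::-1])
H=hsv(c);h,s,v=[H[:,:,i] for i in range(3)]
r=((h<6)|(h>174))&(s>170)&(v>60)
C=[]
for a,ce,m in blobs(r,100):
    X=plane(c,ce,.097)[0];C.append(X); print(a,ce.round(1),X.round(4))
print(np.mean(C,0),manip.get_time(),manip.get_position())
E
```

```text
[0.53587485 0.19368283 0.19928174] [[ 0.0286 -0.0296 -0.0548]
 [ 0.0285  0.0285 -0.0549]
 [ 0.0286 -0.0006 -0.0549]
 [ 0.0286 -0.0006 -0.0457]]
[[-0.001  0.237  0.972]
 [-0.     0.972 -0.237]
 [-1.    -0.001 -0.001]]
617 [256.9  18.4] [ 0.5601 -0.1987  0.097 ]
617 [294.2  18.4] [ 0.5535 -0.1756  0.097 ]
569 [257.4  58.3] [ 0.583  -0.1922  0.097 ]
571 [293.8  58.3] [ 0.5765 -0.1691  0.097 ]
735 [476.   89.5] [ 0.5619 -0.0455  0.097 ]
518 [257.9  96.6] [ 0.6062 -0.1857  0.097 ]
516 [293.4  96.7] [ 0.5997 -0.1625  0.097 ]
[ 0.57726135 -0.16131803  0.097     ] 7.2167 [ 0.67668218 -0.15080073  0.23970021]
```

View pics/w3.png

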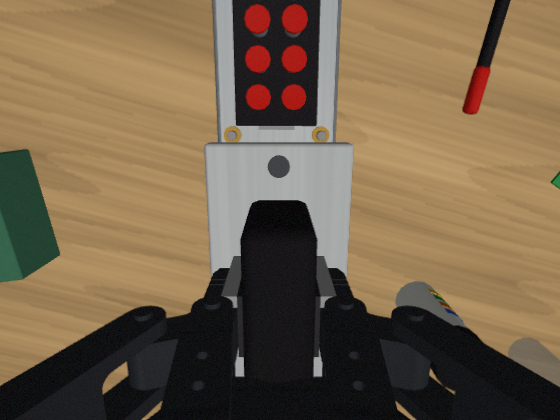

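The press sits centred in the gripper (foot edge −54.9 mm, lateral −0.6 mm). The caps are in view at columns 257/294, rows 18–97. Now I move over them and press in small force-checked steps.

```bash
python3 - <<'E'
from h import *
o=down(.274+np.pi/2); x,y=.570,-.183
manip.servo_line([x,y,.24],o,rate=.12)
manip.servo_line([x,y,.150],o,rate=.1)
f0=np.array(manip.get_contact_force());t0=np.array(manip.get_torque());print("free",f0.round(2),t0.round(3),np.round(manip.get_position(),4))
c=manip.camera("scene");cv2.imwrite("pics/s4.png",cv2.resize(c["image"][110:230,120:280,::-1],None,fx=4,fy=4,interpolation=2))
c=manip.camera("top");cv2.imwrite("pics/t4.png",cv2.resize(c["image"][140:290,300:500,::-1],None,fx=4,fy=4,interpolation=2))
print(manip.get_time())
E
```

```text
free [-1.03  0.36 -2.61] [-0.02  -0.014  0.009] [ 0.5705 -0.1832  0.1506]
9.4417
```

View pics/s4.png

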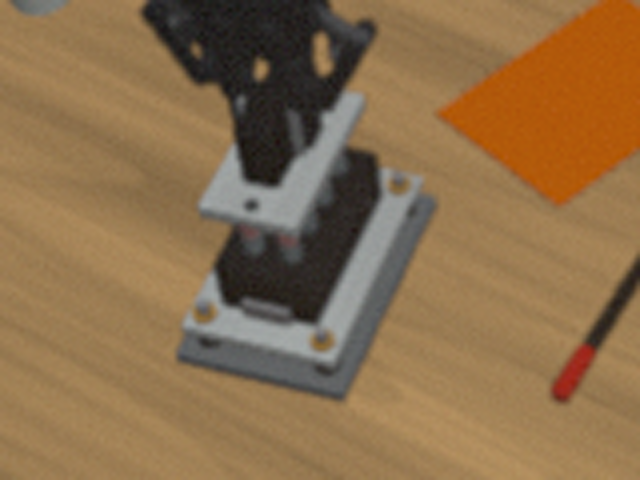

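View pics/t4.png

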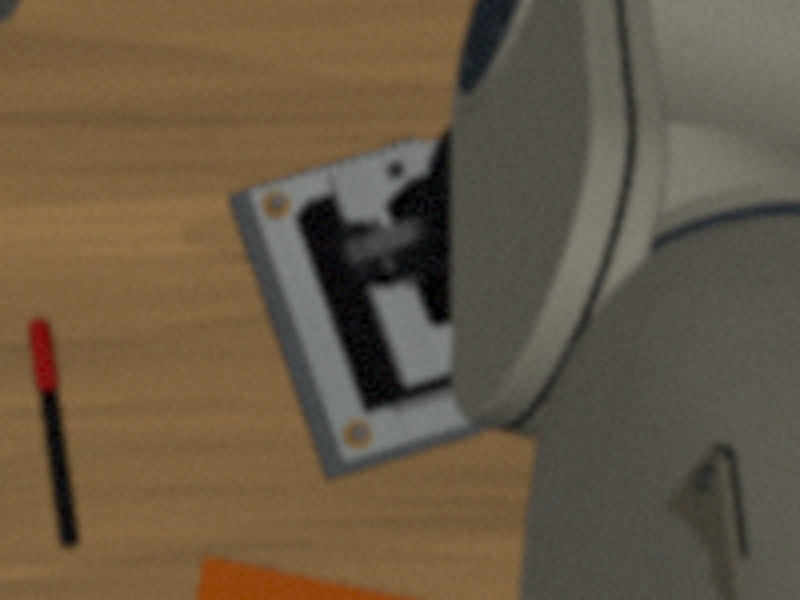

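The foot is aligned over the rack: scene hole at crop (252,205), caps just visible beneath. Pressing now.

```bash
python3 - <<'E'
from h import *
o=down(.274+np.pi/2); x,y=.570,-.183
f0=np.array(manip.get_contact_force());t0=np.array(manip.get_torque())
manip.servo_line([x,y,.141],o,rate=.05)
z=.141
while z>.112:
    z-=.001
    manip.servo_line([x,y,z],o,rate=.02)
    f=np.array(manip.get_contact_force())-f0
    p=manip.get_position()
    print(round(z,4),np.round(p,4),f.round(1),(np.array(manip.get_torque())-t0).round(2),np.round(manip.get_ee_rot(),3) if f[2]>15 else "")
    if f[2]>22: break
print(manip.get_time(),manip.get_width())
c=manip.camera("scene");cv2.imwrite("pics/s5.png",cv2.resize(c["image"][110:230,120:280,::-1],None,fx=4,fy=4,interpolation=2))
E
```

```text
0.14 [ 0.57  -0.183  0.14 ] [ 0.1 -0.4  0.1] [0.03 0.   0.06] 
0.139 [ 0.57  -0.183  0.139] [-1.   0.   0.6] [ 0.    0.04 -0.02] 
0.138 [ 0.5699 -0.183   0.1379] [ 0.4  0.5 -0.1] [0.04 0.02 0.05] 
0.137 [ 0.57  -0.183  0.137] [-0.1  0.  -0.4] [0.01 0.02 0.03] 
0.136 [ 0.5703 -0.183   0.1363] [0.3 0.1 4.2] [0.12 0.01 0.04] 
0.135 [ 0.5703 -0.1831  0.1354] [-0.9 -0.1  5.5] [0.23 0.06 0.  ] 
0.134 [ 0.5702 -0.1831  0.1342] [-0.   0.8  7.2] [0.18 0.02 0.03] 
0.133 [ 0.5701 -0.1831  0.1331] [-0.6  0.9  8.2] [ 0.15  0.09 -0.01] 
0.132 [ 0.5701 -0.1831  0.1321] [-0.   0.   8.8] [ 0.15  0.16 -0.05] 
0.131 [ 0.5701 -0.1831  0.1312] [-1.5  1.4  8.7] [0.19 0.11 0.06] 
0.13 [ 0.5701 -0.1831  0.1302] [-1.1  1.3  9.9] [0.14 0.12 0.04] 
0.129 [ 0.5701 -0.1831  0.1292] [-0.2  1.9  9.4] [0.16 0.16 0.04] 
0.128 [ 0.5701 -0.183   0.1282] [-1.8  0.8  9.3] [0.19 0.19 0.05] 
0.127 [ 0.5701 -0.1831  0.1274] [-2.1  1.  11.9] [0.24 0.27 0.03] 
0.126 [ 0.5702 -0.183   0.1265] [-2.2  1.4 11.6] [0.28 0.31 0.02] 
0.125 [ 0.5701 -0.183   0.1256] [-1.4  0.3 13.8] [0.26 0.36 0.01] 
0.124 [ 0.5702 -0.183   0.1247] [-2.3  1.7 13.5] [0.32 0.36 0.04] 
0.123 [ 0.5703 -0.1831  0.1241] [-2.2  1.5 16.5] [0.36 0.63 0.04] [-0.215  1.559  0.215]
0.122 [ 0.5705 -0.1831  0.124 ] [-4.3  1.7 24.2] [0.51 1.12 0.02] [-0.215  1.559  0.215]
14.525 0.023124139232661732
```

View pics/s5.png

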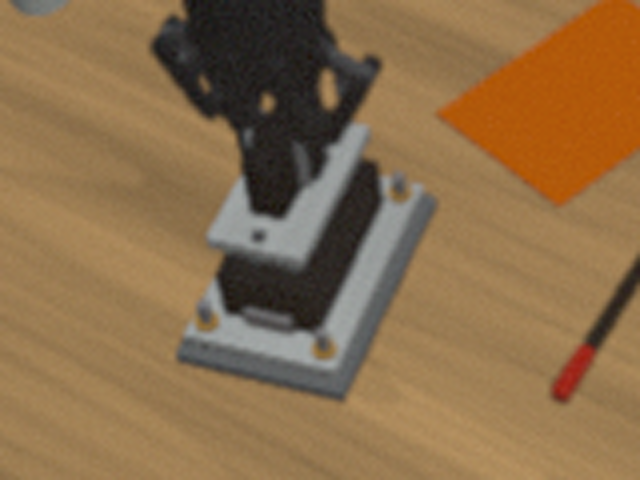

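```bash
python3 - <<'E'
from h import *
o=down(.274+np.pi/2); x,y=.570,-.183
print(R.from_rotvec(manip.get_ee_rot()).as_matrix()[:,0].round(4))
f0=np.array([-1.03,.36,-2.6])
for z in (.1212,.1205):
    manip.servo_line([x,y,z],o,rate=.02)
    print(z,np.round(manip.get_position(),4),(np.array(manip.get_contact_force())-f0).round(1),np.round(manip.get_torque(),2))
print(R.from_rotvec(manip.get_ee_rot()).as_matrix()[:,0].round(4))
manip.hold(1.0)
print(np.round(manip.get_position(),4),(np.array(manip.get_contact_force())-f0).round(1),np.round(manip.get_torque(),2),manip.get_time())
c=wristcam();cv2.imwrite("pics/w6.png",c["image"][:,:,::-1])
c=manip.camera("scene");cv2.imwrite("pics/s6.png",cv2.resize(c["image"][130:230,140:260,::-1],None,fx=6,fy=6,interpolation=2))
E
```

```text
[ 1.1e-03 -3.0e-04 -1.0e+00]
0.1212 [ 0.5706 -0.1832  0.1239] [-4.6  1.8 28.6] [0.66 1.45 0.  ]
0.1205 [ 0.5707 -0.1832  0.1239] [-7.   2.4 36. ] [0.85 1.95 0.02]
[ 1.7e-03 -5.0e-04 -1.0e+00]
[ 0.5707 -0.1832  0.1238] [-7.8  3.1 34.4] [ 0.85  1.85 -0.01] 16.075
```

View pics/s6.png

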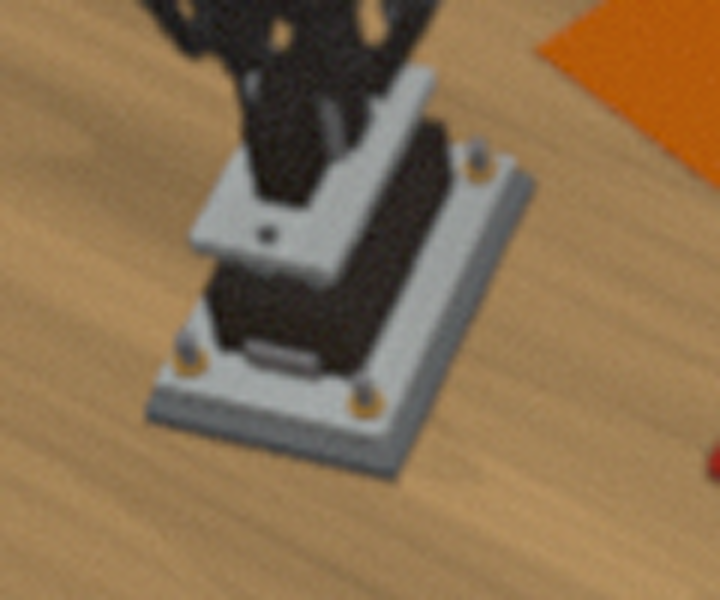

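View pics/w6.png

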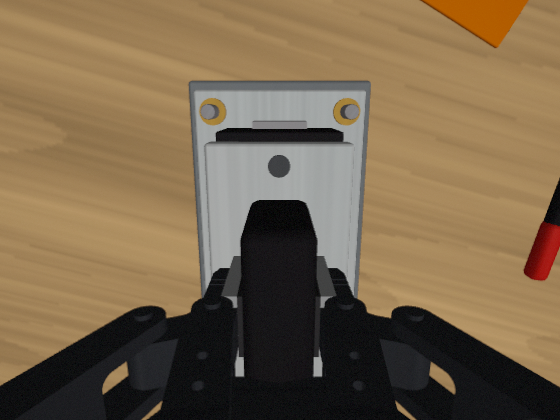

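The deck is down firmly: position plateaus at z 0.1239 under 34 N. It looks level, with equal post protrusion (~18 px) at the three visible corners, and the press hasn't shifted in the grip (hole still at (279,167)). Next I lift off and check the caps.

```bash
python3 - <<'E'
from h import *
o=down(.274+np.pi/2); x,y=.570,-.183
manip.servo_line([x,y,.145],o,rate=.04)
print(manip.get_contact_force(),manip.get_width())
manip.servo_line([x,y,.24],o,rate=.12)
yy=.274+np.pi/2;q=np.array([x,y])+.13*np.array([np.sin(yy),-np.cos(yy)])
manip.servo_line([q[0],q[1],.24],o,rate=.15)
c=wristcam();cv2.imwrite("pics/w7.png",c["image"][:,:,::-1])
c=manip.camera("scene");cv2.imwrite("pics/s7.png",cv2.resize(c["image"][120:220,140:260,::-1],None,fx=6,fy=6,interpolation=2))
c=manip.camera("top");cv2.imwrite("pics/t7.png",c["image"][:,:,::-1])
H=hsv(c)
print(manip.get_time())
for n in ("top","scene"):
    c=manip.camera(n);H=hsv(c);h,s,v=[H[:,:,i] for i in range(3)]
    r=((h<6)|(h>174))&(s>170)&(v>60)
    for a,ce,m in blobs(r,15): print(n,"red",a,ce,plane(c,ce,.092)[0])
E
```

```text
[-0.2222216  -0.66221858 -1.91938384] 0.023037145082080518
19.0417
top red 66 [391.03030303 192.93939394] [ 0.60238836 -0.16215624  0.092     ]
top red 44 [393.81818182 204.04545455] [ 0.5794673 -0.1660681  0.092    ]
top red 79 [310.44303797 228.78481013] [0.53390527 0.00178801 0.092     ]
scene red 23 [193.60869565 143.56521739] [ 0.54016272 -0.20214392  0.092     ]
scene red 24 [202.58333333 145.66666667] [ 0.53434735 -0.17946757  0.092     ]
scene red 26 [189.65384615 150.26923077] [ 0.56259074 -0.19662303  0.092     ]
scene red 27 [198.81481481 152.40740741] [ 0.5566091  -0.17376096  0.092     ]
scene red 28 [185.67857143 157.57142857] [ 0.58606004 -0.19008679  0.092     ]
scene red 30 [195.03333333 159.63333333] [ 0.57962145 -0.16727325  0.092     ]
scene red 29 [181.51724138 164.72413793] [ 0.60885462 -0.18437384  0.092     ]
scene red 31 [191.19354839 166.90322581] [ 0.60228943 -0.16097491  0.092     ]
scene red 55 [262.92727273 202.47272727] [0.6012332  0.03637624 0.092     ]
```

View pics/s7.png

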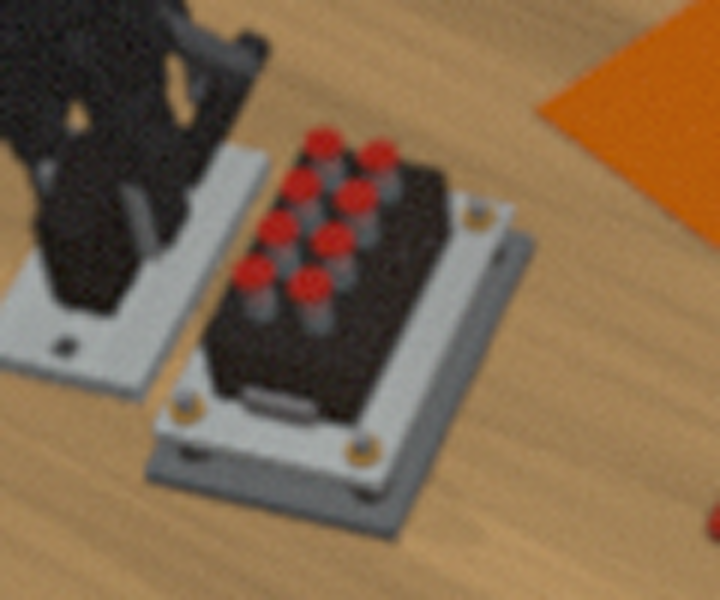

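View pics/w7.png

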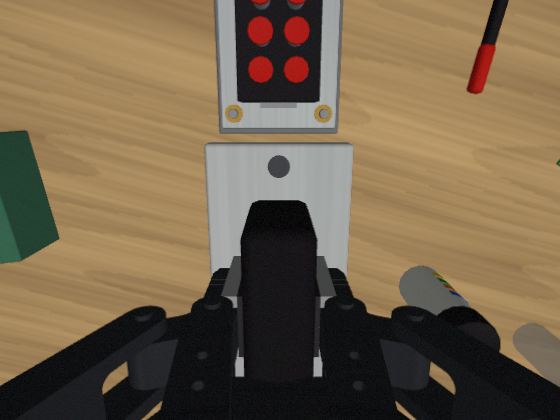

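```bash
python3 - <<'E'
from h import *
c=manip.camera("scene")
N=np.array([[193.609,143.565],[202.583,145.667],[189.654,150.269],[198.815,152.407],[185.679,157.571],[195.033,159.633],[181.517,164.725],[191.194,166.903]])
O=np.array([[193.05,142.7],[202.4,144.24],[189.56,149.2],[198.75,151.286],[185.586,156.552],[194.867,158.167],[181.567,163.8],[191,165.719]])
g=np.array([[x,y] for x in(-36,-12,12,36) for y in(-12,12)])/1000.
from scipy.optimize import least_squares
def P(q,dz): 
    cs,sn=np.cos(q[2]),np.sin(q[2]); X=g@np.array([[cs,sn],[-sn,cs]])+q[:2]
    return proj(c,np.c_[X,.092+dz*np.ones(8)])
r=least_squares(lambda q:(P(q,0)-N).ravel(),[.57,-.183,.274]);q=r.x
print(q); d=P(q,.001)-P(q,0)
for n,A in(("new",N),("old",O)):
    e=A-P(q,0); print(n,"height mm",((e*d).sum(1)/(d*d).sum(1)).round(2))
E
```

```text
[ 0.57129523 -0.18185049  0.2642384 ]
new height mm [-0.84 -0.83  0.22  0.25 -0.2   0.2   0.51  0.56]
old height mm [2.39 4.07 3.85 4.06 3.26 5.24 3.55 4.67]
```

The scene heights are noisy (~0.3 px/mm), so I'll do a two-view wrist triangulation of the caps before returning the press.

```bash
python3 - <<'E'
from h import *
yy=.274+np.pi/2;o=down(yy);zd=np.array([np.sin(yy),-np.cos(yy)]);u=np.array([np.cos(.274),np.sin(.274)])
S=[]
for k in (.21,.105):
    q=np.array([.57,-.183])+k*zd
    manip.servo_line([q[0],q[1],.24],o,rate=.2); manip.hold(.2)
    c=wristcam();H=hsv(c);h,s,v=[H[:,:,i] for i in range(3)]
    r=((h<6)|(h>174))&(s>170)&(v>40); d={}
    for a,ce,m in blobs(r,100):
        X=plane(c,ce,.092)[0][:2]-[.5695,-.183]; ab=np.array([X@u,X@[-u[1],u[0]]])
        if abs(ab).max()<.06:
            i=(int(round((ab[0]*1000+36)/24)),int(round((ab[1]*1000+12)/24))); d[i]=(a,ce,rays(c,ce))
    S.append(d); print({k:(v[0],v[1].round(1).tolist()) for k,v in d.items()})
for i in sorted(S[0]):
    if i in S[1]:
        (o1,v1),(o2,v2)=S[0][i][2],S[1][i][2]; v1=v1[0];v2=v2[0]
        A=np.c_[v1,-v2];t=np.linalg.lstsq(A,o2-o1,rcond=None)[0]
        print(i,(((o1+v1*t[0])+(o2+v2*t[1]))/2).round(4))
print(manip.get_time())
cv2.imwrite("pics/w8.png",c["image"][:,:,::-1])
E
```

```text
{}
{(1, 0): (np.int32(588), [260.0, 28.1]), (1, 1): (np.int32(583), [296.6, 28.1]), (2, 0): (np.int32(545), [260.5, 67.3]), (2, 1): (np.int32(539), [296.1, 67.3]), (3, 0): (np.int32(500), [260.9, 104.4]), (3, 1): (np.int32(496), [295.6, 104.4])}
20.9167
```

```bash
python3 - <<'E'
from h import *
c=wristcam();H=hsv(c);h,s,v=[H[:,:,i] for i in range(3)]
r=((h<6)|(h>174))&(s>170)&(v>40)
for a,ce,m in blobs(r,400):
    print(ce.round(2),plane(c,ce,.094)[0].round(4))
cv2.imwrite("pics/w8.png",cv2.resize(c["image"][0:145,190:370,::-1],None,fx=4,fy=4,interpolation=2))
E
```

```text
[259.97  28.5 ] [ 0.5601 -0.1986  0.094 ]
[296.48  28.54] [ 0.5536 -0.1756  0.094 ]
[260.37  67.72] [ 0.5832 -0.1921  0.094 ]
[295.92  67.69] [ 0.5767 -0.1691  0.094 ]
[477.25  95.29] [ 0.5601 -0.0448  0.094 ]
[260.84 104.87] [ 0.6062 -0.1856  0.094 ]
[295.58 104.83] [ 0.5997 -0.1626  0.094 ]
```

View pics/w8.png

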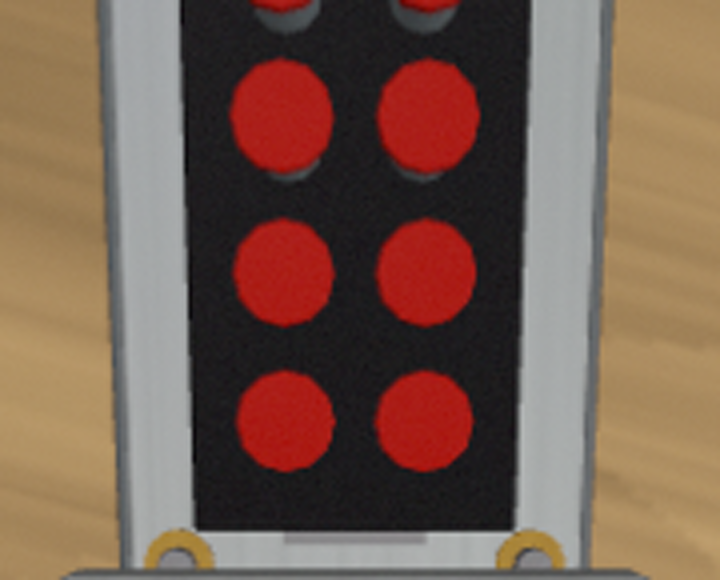

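The triangulation failed because one view missed the caps. A single-view check at 94 mm still gives 23.9–24.0 mm cap spacing in every visible pair and row, so those caps are coplanar and seated. Now I return the press.

```bash
python3 - <<'E'
from h import *
o=down(2.846-np.pi/2); x,y=.541,.187
manip.move_to([x,y,.20],o)
manip.servo_line([x,y,.05],o,rate=.12); manip.hold(.2)
f0=manip.get_contact_force()[2]; z=.044
while z>.037:
    manip.servo_line([x,y,z],o,rate=.04); f=manip.get_contact_force()[2]-f0
    print(round(z,4),np.round(manip.get_position(),4),round(f,2))
    if f>2.5: break
    z-=.0007
manip.command_gripper(.085); print(manip.get_width(),manip.get_position())
manip.servo_line([x,y,.15],o,rate=.1)
yy=2.846-np.pi/2; zd=np.array([np.sin(yy),-np.cos(yy)])
p=np.array([x,y])-.07*zd
manip.servo_line([p[0],p[1],.22],o,rate=.15)
c=wristcam();cv2.imwrite("pics/w9.png",c["image"][:,:,::-1])
H=hsv(c);h,s,v=[H[:,:,i] for i in range(3)]
g=(h>48)&(h<80)&(s>150)&(v>50)
b=max(blobs(g,800),key=lambda t:t[0]);print(rect(c,b[2],.003))
for a,ce,m in blobs((s<70)&(v>80),800): print("foot",a,ce,rect(c,m,.013))
c=manip.camera("scene");cv2.imwrite("pics/s9.png",c["image"][:,:,::-1])
print(manip.get_time(),manip.get_contact_force())
E
```

```text
0.044 [0.5407 0.1869 0.0436] 0.36
0.0433 [0.541  0.187  0.0433] 0.16
0.0426 [0.541  0.187  0.0426] -0.35
0.0419 [0.541  0.187  0.0419] 0.27
0.0412 [0.5411 0.187  0.0414] 3.47
0.0848860243937195 [0.54099744 0.1870243  0.04119002]
(array([0.53988428, 0.18670251]), (118.31611633300781, 168.33840942382812), np.float32(2.846919))
foot 4428 [278.36314363 251.05239386] (array([0.53968347, 0.18664462]), (59.908607482910156, 110.84549713134766), np.float32(2.8459))
28.0167 [ 1.012071   -0.81561095  0.81158222]
```

View pics/w9.png

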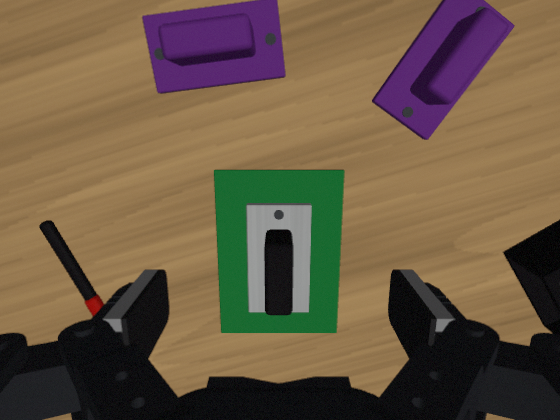

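View pics/s9.png

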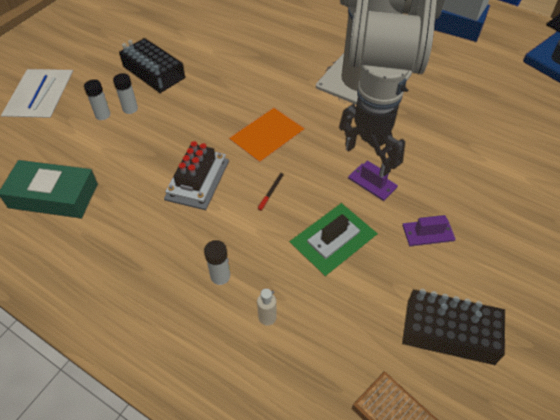

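The press is centred on the mat, foot and mat centres within 0.3 mm. The jar (217,262), spray bottle (266,307) and marker (271,190) haven't moved. There's time for one unobstructed two-view check of all eight caps.

```bash
python3 - <<'E'
from h import *
yy=.274+np.pi/2;o=down(yy);zd=np.array([np.sin(yy),-np.cos(yy)]);u=np.array([np.cos(.274),np.sin(.274)])
S=[]
for k in (.02,.10):
    q=np.array([.57,-.183])+k*zd
    (manip.move_to if k==.02 else manip.servo_line)([q[0],q[1],.26],o); manip.hold(.3)
    c=wristcam();H=hsv(c);h,s,v=[H[:,:,i] for i in range(3)]
    cv2.imwrite(f"pics/wk{k}.png",c["image"][:,:,::-1])
    r=((h<6)|(h>174))&(s>170)&(v>40); d={}
    for a,ce,m in blobs(r,100):
        X=plane(c,ce,.094)[0][:2]-[.5695,-.183]; ab=np.array([X@u,X@[-u[1],u[0]]])
        if abs(ab).max()<.06:
            d[(int(round((ab[0]*1000+36)/24)),int(round((ab[1]*1000+12)/24)))]=rays(c,ce)
    S.append(d)
for i in sorted(S[0]):
    if i in S[1]:
        (o1,v1),(o2,v2)=S[0][i],S[1][i]; v1=v1[0];v2=v2[0]
        t=np.linalg.lstsq(np.c_[v1,-v2],o2-o1,rcond=None)[0]
        print(i,(((o1+v1*t[0])+(o2+v2*t[1]))/2).round(4))
print(manip.get_time(),len(S[0]),len(S[1]))
E
```

```text
(0, 0) [ 0.5371 -0.2053  0.0885]
(0, 1) [ 0.5305 -0.1818  0.0886]
(1, 0) [ 0.56   -0.1987  0.0929]
(1, 1) [ 0.5535 -0.1756  0.0931]
(2, 0) [ 0.5831 -0.1921  0.0934]
(2, 1) [ 0.5767 -0.169   0.0933]
(3, 0) [ 0.6062 -0.1856  0.0931]
(3, 1) [ 0.5998 -0.1625  0.0931]
30.9 8 8
```

View pics/wk0.02.png

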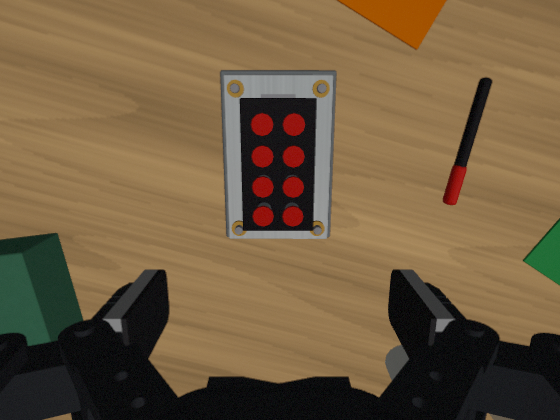

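The outer (−36) pair read 88.5 mm, probably because it was clipped at the top edge of the second view. I'll recheck it with a shorter baseline.

```bash
python3 - <<'E'
from h import *
yy=.274+np.pi/2;o=down(yy);zd=np.array([np.sin(yy),-np.cos(yy)]);u=np.array([np.cos(.274),np.sin(.274)])
S=[]
for k in (.075,0.0):
    q=np.array([.57,-.183])+k*zd
    manip.servo_line([q[0],q[1],.26],o); manip.hold(.3)
    c=wristcam();H=hsv(c);h,s,v=[H[:,:,i] for i in range(3)]
    r=((h<6)|(h>174))&(s>170)&(v>40); d={}
    for a,ce,m in blobs(r,100):
        X=plane(c,ce,.094)[0][:2]-[.5695,-.183]; ab=np.array([X@u,X@[-u[1],u[0]]])
        if abs(ab).max()<.06:
            d[(int(round((ab[0]*1000+36)/24)),int(round((ab[1]*1000+12)/24)))]=rays(c,ce)+(np.where(m)[0].min(),)
    S.append(d)
for i in sorted(S[0]):
    if i in S[1]:
        (o1,v1,a),(o2,v2,b)=S[0][i],S[1][i]; v1=v1[0];v2=v2[0]
        t=np.linalg.lstsq(np.c_[v1,-v2],o2-o1,rcond=None)[0]
        print(i,(((o1+v1*t[0])+(o2+v2*t[1]))/2).round(4),a,b)
manip.hold(.3);print(manip.get_time(),np.abs(manip.get_joint_vel()).max())
E
```

```text
(0, 0) [ 0.5369 -0.2051  0.0931] 32 140
(0, 1) [ 0.5304 -0.182   0.0929] 32 140
(1, 0) [ 0.56   -0.1986  0.0934] 68 171
(1, 1) [ 0.5535 -0.1755  0.0936] 68 171
(2, 0) [ 0.5831 -0.1921  0.0935] 103 201
(2, 1) [ 0.5766 -0.1691  0.0931] 103 201
(3, 0) [ 0.6062 -0.1856  0.0926] 136 229
(3, 1) [ 0.5996 -0.1625  0.093 ] 136 229
32.8667 0.0012374874563250684
```

All eight caps now read 92.6–93.6 mm, so they are level and seated. Handing in.

```bash
python3 -c "
from rig import manip
manip.sign_off();print(manip.get_time())"
```

```text
the job is handed in; nothing more can be done
the job is handed in; nothing more can be done
```

The job is done and handed in at about 33 s of the 58 s allowed. No verdict is reported, so the results below are my own checks.

**What I did:** I gripped the aluminium press on its green mat and pressed straight down on the caps until the deck stopped sinking. I held it there at about 34 N for 1 s, then set the press back on the mat and moved the empty gripper clear.

**Last checks:**
- **Caps and deck:** All eight caps measured 92.6–93.6 mm high, against 94 mm nominal, so they are seated and the deck is back up and level. The measurement noise is about 0.5 mm.
- **Press:** Its foot is centred within about 0.3 mm of the mat's centre in the wrist view.
- **Bystanders:** The jar, spray bottle and marker showed no movement in the scene view.

**Checks that failed or disagreed:**
- **Camera positions:** The three cameras disagreed by 2–3 mm, so I averaged them.
- **Early cap heights:** The first height estimate from the scene camera was too noisy to use. The first two-view attempt from the wrist saw no caps in one of its views.
- **Outer cap pair:** One pair first read 88.5 mm, probably because it was cut off at the image edge. Remeasured fully in frame, it read 93.0 mm.
- **Moment while pressing:** It looked large for a centred push. It fits a small sideways force acting at the wrist rather than pressing off centre, though I didn't confirm that separately.

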